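# Clamp a dental cast in the tilting model holder

## Robot

A 6-joint arm with a two-finger parallel gripper is mounted at the origin on the work surface. World frame = base frame: x ahead of the robot, y to its left, z up, the work surface at z = 0. Lengths are in m, angles in rad, forces in N, time in s.
With the tool pointing down it reaches from about 0.2 to 0.875 m from the base axis. Payload 3.4 kg.
Tool frame: the origin (TCP) lies at the very end of the fingers, on their centre line; the grasp point (between the pads) lies 19 mm behind it; z points along the fingers, y is the line along which they close (so a half turn about z gives the same grasp; the last joint's range is limited). The gripper opens to 94 mm and grips with 3 to 60 N. Pads are 16 mm wide; open, the fingers measure 119 mm over their backs; the gripper's body (75 mm by 177 mm) begins 78 mm behind the grasp point.
Start: joints at [-1.274, 0.276, 1.505, -0, 1.361, -0.121], TCP at [0.233, -0.526, 0.205] pointing down, gripper open.
Joint ranges: [-2.89, 2.89], [-0.75, 2.08], [0.22, 2.7], [-1.18, 4.32], [0.11, 2.71], [-2.7, 2.7]. Speed limits (rad/s): [2.57, 2.57, 3.14, 3.14, 3.14, 3.14].

## Interface

Orientations are given as a rotation vector (axis times angle).
In Python, from cell import arm gives the robot as it stands.
- The arm moves only by the tool jog_arm, never from a script. Its argument "targets" is a list of rows, each a list of 2 entries, a list of its own where there are three numbers: the shift along the tool's x, y, z each as a share of 0.25 m, from -1 to 1, then the turn about the tool's z as a share of 60 degrees, from -1 to 1. A call has 1 to 20 rows; each row is the pose to reach, as a shift and turn from the pose commanded when the call began, along the tool's axes at that moment; what a row does not reach only later rows make up. A row lasts 1/12 s, in which the tool goes at most 41.7 mm and 7.16 degrees, less where a joint would pass 70% of its speed; a pose out of reach is approached as far as the arm can. A call with a number of a shift or a turn outside -1 to 1 is refused whole. A call with a gripper value outside its range is refused whole. "grip" is the closure, from 0 (fully open) to 1 (shut), set as the call begins (left out, the last holds). The fingers move at their own pace and stop on an object; the grip force is fixed at half the most. Time passes only in rows, so rows that repeat a pose let the fingers close. It gives the time, the measured TCP pose, the force, the opening and the grip force at its end, in the units of the state.
- arm.state(): the state, without advancing time (a new reading comes with each control period).
- arm.capture(name): name is "scene" or "top"; returns the picture (384x512x3 uint8, red, green, blue); there is no depth.
- arm.calibration(name): a dict with "fx", "fy", "cx", "cy" (pixels), "k1" (the pictures are not rectified: a ray, as slopes to the right and down, at radius r is drawn at 1 + k1 r^2 times it, then the intrinsics apply), "view" (4x4, takes a point from world to camera coordinates). Camera axes: x right, y up, looking along -z (the intrinsics and any distortion apply to the point x, -y, -z); pixel columns grow to the right and rows downward; lengths in m; the calibration is good to about 2 mm. A picture is of the moment at which its call begins. calibration takes no time and is no camera call.
- arm.job_done(): hands the job in; it is judged then, once.
The state is a dict: "clock": time; "q": joint angles; "joint_vel": joint speeds; "joint_efforts": joint torques, N m; "ee_pos": TCP position; "ee_rot": TCP orientation; "ft_force": force on the tool from outside, world axes, zero at the start; "moment": the same for the moment, N m; "grip_width": opening from 0.0 (shut) to 1.0 (fully open); "grip_force": force on a finger pad.
Only numpy, scipy, OpenCV 4.12 (cv2) and the standard library are available. Lean on these libraries where they do the work, as an engineer would, in place of code of your own. Each camera call takes 0.05 s, during which the arm holds its last target. There are 200 camera calls.

## Task

In the tilting model holder, turn the four-armed knob under the table until the jaw is wide open, then set the full-arch (horseshoe) cast down gently on the sloping table, flat and midway across, straight heel edge towards the fixed jaw and front teeth towards the knob. Then turn the knob the other way until the jaw has pushed the cast right up against the fixed jaw and grips it firmly. Keep the table's tilt as it was set, and leave everything else on the bench where it stands.

Things in the scene. Friction and masses are not known exactly. Their poses are not given: they have to be found in the camera images.
- holder: Model holder, fixed on the 3 mm green mat; origin under the middle of its stand, on the mat; x points away from the robot at yaw 0 (yaw up to 0.35 rad either way). Black base plate 165 x 120 mm, 14 mm high (x -88 to +78, y -60 to +60); a column 60 mm across at its foot rises at x = +30 mm and carries the tilting table on a pin along y, 105 mm above the origin. The space under the table's front is free
- cast_table (a joint): Slope of the tilting table in rad, 0.12 to 0.30, set at the start and to be kept: a stiff joint that slips only above 8 N m. The table's front edge (knob's side, towards the robot) is the high one, the fixed jaw's edge the low one
- seat (a point): Point on top of the aluminium table where the middle of the cast's underside belongs when clamped. Its frame is the table's: x from the knob's side (high) down to the fixed jaw (low, away from the robot), y across, z square out of the top. Table 130 x 96 mm, 10 mm thick, from x = -90 to +40 mm of this point, y -48 to +48, top at z = 0
- fixed_jaw_face (a point): Middle of the face of the fixed jaw, a steel bar across the table's low end, 44 mm wide (y), 12 mm thick, 14 mm high; 25 mm from seat towards +x, 7 mm above the table's top. Axes as the table's
- clamp_jaw: Moving jaw on the table's top: steel block 40 mm wide, 14 mm thick, 14 mm high, driven towards the fixed jaw 9 mm per rad of the knob. Origin: middle of the lower edge of its face, 41.5 mm from seat towards -x with the knob at 0. Gap between the jaws 66.5 mm with the knob at 0, 50 mm (the cast's length) at 1.83 rad. Axes as the table's
- knob_hub (a point): Middle of the knob under the table, on its axis (square to the table), at its arms' level: 82 mm from seat towards -x, 38 mm below the table's top, 8 mm inside its front edge. Black hub 30 mm across, ending 10 mm below the arms. Four steel arms 10 mm thick with 20 mm steel balls, ball middles 50 mm from the axis. The frame turns with the knob; arms midway between its x and y axes, at 45, 135, 225, 315 degrees
- clamp_knob (a joint): Turn of the knob, rad: 0 jaw fully open, 2.3 fully shut, starts at 1.3 to 2.0. Grows counter-clockwise seen from above, which closes the jaw; at 0 the knob's x and y are the table's. Friction 0.09 N m (about 2 N at a ball) holds it wherever it is left, also clamped; 5 to 10 N at a ball clamps firmly. Arms under the table's front edge can be pushed round by a fingertip, one after another
- cast_centre (a point): Middle of the loose full-arch cast (yellow stone, 130 g), 18 mm above its underside; 36 mm high over the teeth. D-shaped base 18 mm high, 50 mm long (x), 50 mm wide (y): flat parallel sides from x = 0 to the straight heel at +25, round front of radius 25 reaching x = -25. x points from teeth to heel; front roughly to the robot (yaw to 0.8 rad either way), in one of four places beside the holder
- cast_front (a point): Foremost point of the cast's round front, 9 mm above its underside; 25 mm towards -x of the cast's middle
- table_front_edge (a point): Middle of the table's high front edge, half-way through its thickness; 90 mm from seat
- quadrant_cast: Bystander: small straight quarter-arch cast, 48 x 26 x 33 mm, origin under its middle
- wax_tin: Bystander: open steel tin of red wax, 66 mm across, 20 mm high, origin under its middle
- bur_tub: Bystander: grey round tub of burs, 72 mm across, 36 mm high, origin under its middle
- spray_bottle: Bystander: clear spray bottle with a white trigger head, 52 mm across, 158 mm high, standing beside the holder, origin under its middle
- paper_cup: Bystander: paper cup, 68 mm across, 75 mm high, standing on the other side of the holder, origin under its middle
- wax_knife: Bystander: wax knife, 150 mm long, 12 mm high, lying in front of the holder, origin under its middle
- articulator: Bystander: brass articulator with a pair of casts, about 90 x 76 x 75 mm, at the left end of the mat, origin under its middle
There are look-alikes about, which are no part of the job. What is shaped like the holder but pink is not meant.

How it is judged:
By the outcome, as a careful person would: the job done as asked, in the order asked, and still so for the second after the job is handed in, with the robot touching nothing.
It also fails if it takes over 70 s, if anything falls off the work surface, if the arm or the gripper's body presses on something with over 40 N, if the wrist force passes 120 N, or if a joint passes its speed limit or range.

## Working session

There is one attempt and no reset: what is moved stays moved. The work goes in short steps, Python scripts to look and compute and a tool call to move; the robot and the scene stay as the last step left them, time stands still between calls to the robot, and variables do not carry over. Pictures are saved under pics/ and viewed, at most 10 in all, crops included, and the job is handed in when it is done.

Besides the shell and the picture viewer there is one more tool, called after "Emit:" by a JSON object that holds its "op" and its "data", one argument or row to a line. jog_arm: Moves the arm, as the interface text tells. Shift numbers are shares of 0.25 m and turn numbers shares of 60 degrees, none past 1 either way. Its arguments: {"type":"object","properties":{"targets":{"type":"array"},"grip":{"type":"number"}},"required":["targets"]}

```bash
mkdir -p pics; ls
python3 - <<'E'
from cell import arm
import cv2,numpy as np
for n in("scene","top"):
    im=arm.capture(n);cv2.imwrite(f"pics/{n}0.png",im[:,:,::-1])
    c=arm.calibration(n);print(n,{k:(np.round(v,4).tolist() if k=='view' else v) for k,v in c.items()})
a=cv2.imread("pics/scene0.png");b=cv2.imread("pics/top0.png")
cv2.imwrite("pics/s.png",cv2.resize(a,(800,600)));cv2.imwrite("pics/t.png",cv2.resize(b,(800,600)))
print(arm.state())
E
```

```text
pics
scene {'fx': 363.9995135945814, 'fy': 363.9995135945814, 'cx': 258.3031346868457, 'cy': 190.45255827060114, 'k1': -0.03423351863647796, 'view': [[-0.1022, 0.9946, -0.0179, -0.018], [-0.6595, -0.0543, 0.7497, 0.2382], [0.7447, 0.0884, 0.6615, -1.3058], [0.0, 0.0, 0.0, 1.0]]}
top {'fx': 387.3361118463449, 'fy': 387.3361118463449, 'cx': 257.52511254217296, 'cy': 197.3005942638551, 'k1': -0.11572257958982421, 'view': [[0.0026, -0.9999, -0.0126, 0.0693], [0.9981, 0.0018, 0.0612, -0.4866], [-0.0612, -0.0127, 0.998, -1.2579], [0.0, 0.0, 0.0, 1.0]]}
{'clock': 0.1, 'q': array([-1.27400061e+00,  2.76515765e-01,  1.50596110e+00, -2.11502008e-05,
        1.36071439e+00, -1.20973192e-01]), 'joint_vel': array([-0.00116536, -0.00022063, -0.00238915,  0.00091993, -0.00150175,
       -0.00116071]), 'joint_efforts': array([ 1.32808724e-03, -4.05456841e+01, -2.37779957e+01,  7.03672506e-02,
        2.98827176e-02, -5.62763728e-05]), 'ee_pos': array([ 0.23314595, -0.52506954,  0.20471847]), 'ee_rot': array([-3.07174590e+00, -6.51145042e-01,  2.52701329e-04]), 'ft_force': array([ 0.07522727, -0.19068908,  0.53487777]), 'moment': array([-0.0036116 , -0.01073783, -0.02817389]), 'grip_force': 0.0, 'grip_width': 0.9973472336334509}
```

View pics/s.png

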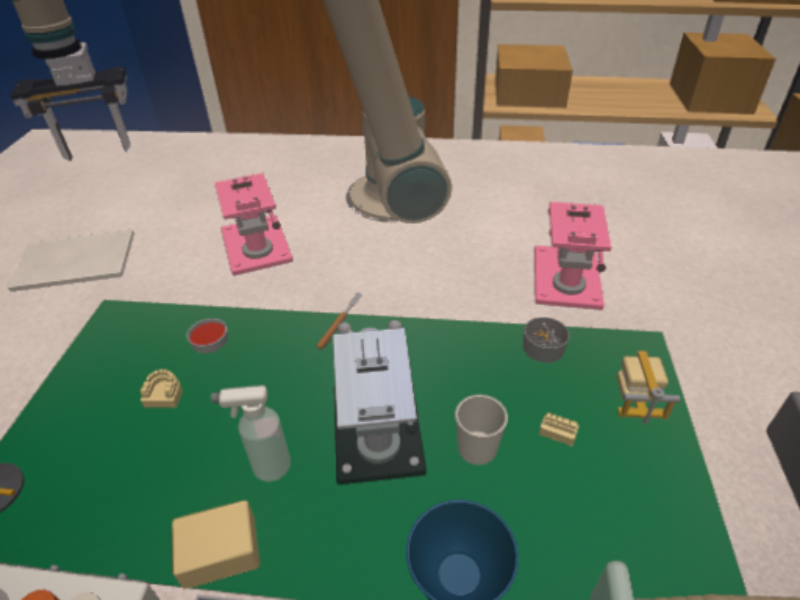

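View pics/t.png

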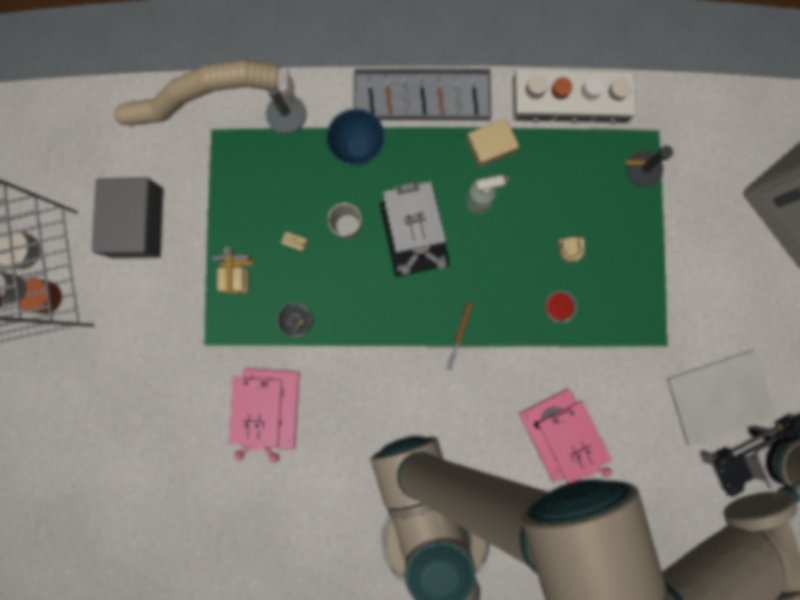

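The holder stands mid-mat (scene ≈ (375,400), top ≈ (415,225) in the 800-px views). The cast is right of it, at scene (161,388) and top (571,248), with its arch front pointing roughly at the robot. I'll enlarge the holder next and mask the cast.

```bash
cat > h.py <<'E'
import numpy as np, cv2
from cell import arm
from scipy.spatial.transform import Rotation as R
from scipy.optimize import least_squares
CAL={n:arm.calibration(n) for n in("scene","top")}
def proj(n,P):
    c=CAL[n];P=np.atleast_2d(P);V=np.array(c["view"])
    q=P@V[:3,:3].T+V[:3,3]; s=np.c_[q[:,0],-q[:,1]]/-q[:,2:3]
    s=s*(1+c["k1"]*(s**2).sum(1,keepdims=True))
    return s*[c["fx"],c["fy"]]+[c["cx"],c["cy"]]
def ray(n,uv):
    c=CAL[n];V=np.array(c["view"])
    d=(np.array(uv,float)-[c["cx"],c["cy"]])/[c["fx"],c["fy"]];s=d.copy()
    for _ in range(8): s=d/(1+c["k1"]*(s@s))
    return -V[:3,:3].T@V[:3,3], V[:3,:3].T@np.array([s[0],-s[1],-1])
def onz(n,uv,z):
    o,d=ray(n,uv); return o+d*(z-o[2])/d[2]
def tri(a,b):
    A=[];y=[]
    for n,uv in(("scene",a),("top",b)):
        o,d=ray(n,uv);d/=np.linalg.norm(d);M=np.eye(3)-np.outer(d,d);A.append(M);y.append(M@o)
    return np.linalg.lstsq(np.vstack(A),np.hstack(y),rcond=None)[0]
def grid(im,x0,y0,w,h,s):
    c=cv2.resize(im[y0:y0+h,x0:x0+w],None,fx=s,fy=s,interpolation=cv2.INTER_CUBIC)
    for i in range(0,w,10): cv2.putText(c,str(x0+i),(i*s,8),0,.3,(0,0,255),1);cv2.line(c,(i*s,0),(i*s,c.shape[0]),(0,0,255) if i%50==0 else (160,160,0),1)
    for i in range(0,h,10): cv2.putText(c,str(y0+i),(0,i*s+8),0,.3,(0,0,255),1);cv2.line(c,(0,i*s),(c.shape[1],i*s),(160,160,0),1)
    return c
def yellow(im,box):
    x,y,w,h=box;hsv=cv2.cvtColor(im[y:y+h,x:x+w],cv2.COLOR_BGR2HSV)
    m=((hsv[...,0]>12)&(hsv[...,0]<32)&(hsv[...,1]>50)&(hsv[...,2]>90)).astype(np.uint8)
    k=max(cv2.findContours(m,0,2)[0],key=cv2.contourArea)[:,0]+[x,y]
    return k
E
python3 - <<'E'
from h import *
a=cv2.imread("pics/scene0.png");b=cv2.imread("pics/top0.png")
o=np.zeros((560,800,3),np.uint8)
g=grid(a,205,200,80,110,5);o[:550,:400]=g
g=grid(b,238,110,60,72,6);o[:432,405:765]=g
cv2.imwrite("pics/hold.png",o)
for n,im,bx in(("scene",a,(80,225,50,50)),("top",b,(350,140,30,35))):
    k=yellow(im,bx);print(n,cv2.contourArea(k),k.min(0),k.max(0),k.mean(0),cv2.minAreaRect(k))
o=np.zeros((560,800,3),np.uint8)
g=grid(a,84,228,38,40,10);o[:400,:380]=g
g=grid(b,350,142,32,32,12);o[:384,400:784]=g
cv2.imwrite("pics/cast.png",o)
E
```

```text
scene 449.0 [ 90 237] [115 259] [102.41176471 247.82352941] ((102.5, 248.0), (22.0, 25.0), 90.0)
top 178.0 [358 152] [373 166] [364.57894737 158.94736842] ((365.5, 159.0), (14.0, 15.0), 90.0)
```

View pics/hold.png

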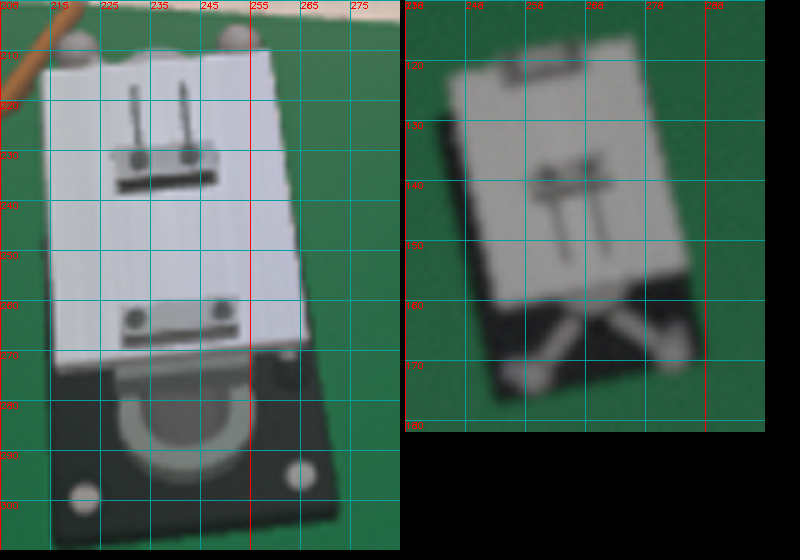

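View pics/cast.png

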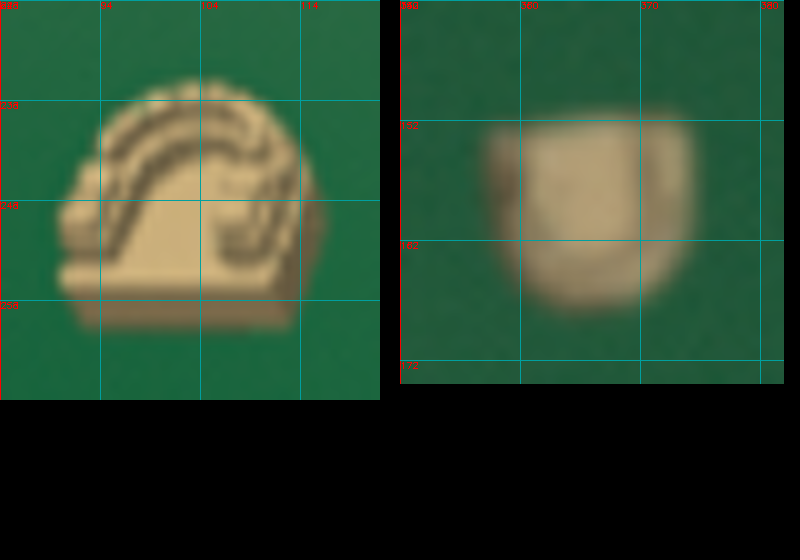

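In the scene crop the table corners are at about (213,214), (259,210), (266,268) and (216,272), and the knob balls at (221,210) and (253,207). In the top crop the corners are at about (245,122), (276,116), (285,155) and (253,161), with balls at (259,172.5) and (283,169.5). The cast's heel bottom edge in the scene view runs from (91.8,260.8) to (113,260.8).

```bash
cat > fit.py <<'E'
from h import *
# edge pixels seen (enlarged-crop -> native)
S=lambda x,y:((x+.5)/5-.5+205,(y+.5)/5-.5+200)
T=lambda x,y:((x-405+.5)/6-.5+238,(y+.5)/6-.5+110)
m=np.array([[-90,-48,0],[-90,48,0],[40,48,0],[40,-48,0]])/1e3
sc=np.array([S(42,70),S(269,50),S(308,338),S(54,360)])
tp=np.array([T(498,306),T(689,269),T(633,37),T(447,75)])[[1,0,3,2]]
def fr(p): return R.from_euler('zy',[p[3],p[4]])
f=lambda p:np.r_[(proj("scene",fr(p).apply(m)+p[:3])-sc).ravel(),(proj("top",fr(p).apply(m)+p[:3])-tp).ravel()]
r=least_squares(f,[.5,0,.12,.1,.2],loss="soft_l1");p=r.x
print("seat,yaw,tilt",p.round(4));print(f(p).reshape(8,2).round(2).tolist())
E
python3 - <<'E'
exec(open("fit.py").read())
Rt=fr(p).as_matrix()
hub=p[:3]+Rt@[-.082,0,-.038];print("hub",hub.round(4))
for s,t in((S(78,48),T(676,358)),(S(238,38),T(530,376))):
    b=tri(s,t);l=Rt.T@(b-hub);print("ball",b.round(4),"local",(l*1e3).round(1),"ang",np.degrees(np.arctan2(l[1],l[0])).round(1))
C=lambda x,y:((x+.5)/10-.5+84,(y+.5)/10-.5+228)
a=onz("scene",C(78,328),.003);b=onz("scene",C(290,328),.003);print("heel",a.round(4),b.round(4),np.linalg.norm(b-a))
D=lambda x,y:((x-400+.5)/12-.5+350,(y+.5)/12-.5+142)
print("top: L,R,front,heel",[onz("top",D(*q),.015).round(4).tolist() for q in((487,190),(692,190),(588,312),(588,114))])
# scene: front highest teeth pixel
E
```

```text
seat,yaw,tilt [0.6823 0.0532 0.1313 0.2012 0.2157]
[[0.01, 0.57], [0.4, -0.45], [-0.11, -0.76], [-0.17, 0.63], [-0.14, 0.15], [-0.06, -0.02], [0.3, -0.41], [0.04, 0.28]]
hub [0.5957 0.0368 0.1114]
ball [ 0.5649 -0.0066  0.1234] local [-40.7 -36.    5.1] ang -138.5
ball [0.5555 0.0652 0.1264] local [-35.9  36.4   6. ] ang 134.7
heel [ 0.6412 -0.3131  0.003 ] [ 0.6363 -0.2622  0.003 ] 0.0511353918053917
top: L,R,front,heel [[0.6203, -0.2597, 0.015], [0.6207, -0.3175, 0.015], [0.5863, -0.2874, 0.015], [0.6418, -0.2886, 0.015]]
```

The holder fit is good: residuals are under 1 px, yaw is 0.20, tilt 0.216 and the knob is at about 1.54 rad. One stroke on the arm at 223° will open it, so I'll write a small planner for waypoints.

```bash
cat > plan.py <<'E'
from h import *
SEAT=np.array([.6823,.0532,.1313]);YAW,TILT=.2012,.2157
RT=R.from_euler('zy',[YAW,TILT]).as_matrix()
HUB=SEAT+RT@[-.084,0,-.038]; c,s=np.cos(YAW),np.sin(YAW)
def L2W(x,y): return HUB[:2]+np.array([[c,-s],[s,c]])@[x,y]   # horizontal holder-yaw frame at hub
def finger(a,sgn,r=.046,gap=0.):  # a arm angle deg, sgn +1: finger on ccw side (pushes cw)
    a=np.radians(a);t=sgn*np.array([-np.sin(a),np.cos(a)])
    d=.010+.008*abs(t[0])+.0125*abs(t[1])+gap
    v=r*np.array([np.cos(a),np.sin(a)])+d*t
    return L2W(v[0]*np.cos(TILT),v[1])
def rows(way,yaw=None):
    st=arm.state();M=R.from_rotvec(st["ee_rot"]).as_matrix()
    cur=np.degrees(np.arctan2(M[1,1],M[0,1]))
    dy=0 if yaw is None else (cur-yaw+90)%180-90   # tool z down: + turn lowers world angle
    print("cur yaw(y axis)",cur.round(2),"turn",(dy/60).__round__(3),"tcp",st["ee_pos"].round(4),"F",st["ft_force"].round(2),"t",st["clock"])
    for w in way: print((M.T@(np.array(w)-st["ee_pos"])/.25).round(3).tolist())
E
python3 - <<'E'
from plan import *
w=[[*finger(223,1,gap=.007),z] for z in(.2,.095)]+[[*finger(a,1),.095] for a in(223,210,195,180,165,150,140,135)]
print(HUB,np.round(w,4).tolist())
rows(w,90+np.degrees(YAW))
E
```

```text
[0.59376859 0.036413   0.11179653] [[0.5931, -0.0193, 0.2], [0.5931, -0.0193, 0.095], [0.5875, -0.0152, 0.095], [0.5764, -0.0125, 0.095], [0.5643, -0.0056, 0.095], [0.5542, 0.0054, 0.095], [0.5475, 0.0153, 0.095], [0.5435, 0.0277, 0.095], [0.5427, 0.0369, 0.095], [0.543, 0.0416, 0.095]]
cur yaw(y axis) -66.06 turn 0.207 tcp [ 0.2331 -0.5251  0.2047] F [ 0.08 -0.19  0.53] t 0.1
[2.137, -1.265, 0.021]
[2.137, -1.264, 0.441]
[2.123, -1.288, 0.441]
[2.087, -1.316, 0.441]
[2.054, -1.361, 0.441]
[2.035, -1.418, 0.441]
[2.026, -1.465, 0.442]
[2.031, -1.517, 0.442]
[2.044, -1.551, 0.442]
[2.052, -1.568, 0.442]
```

Emit:
{"op": "jog_arm", "data": {
  "targets": [
    [[1,-0.63,-0.2],0.207],
    [[1,-0.63,-0.2],0.207],
    [[1,-0.63,-0.2],0.207],
    [[1,-0.63,-0.2],0.207],
    [[1,-0.63,-0.2],0.207],
    [[1,-0.63,-0.2],0.207],
    [[1,-0.63,-0.2],0.207],
    [[1,-0.63,-0.2],0.207],
    [[1,-0.63,-0.2],0.207],
    [[1,-0.63,-0.2],0.207]
  ],
  "grip": 1
}}

```text
clock: 0.93
ee_pos: [0.3977, -0.2803, 0.2552]
ee_rot: [3.125, 0.318, -0.002]
ft_force: [-0.5, -0.2, 0.6]
grip_width: 0.328
grip_force: 0.0
```

Run:
```python
from plan import *
w=[[*L2W(-.020,-.062),z] for z in(.22,.095)]
rows(w,90+np.degrees(YAW))
```

```text
cur yaw(y axis) -78.39 turn 0.001 tcp [ 0.3977 -0.2803  0.2552] F [-0.48 -0.16  0.59] t 0.9333
[0.943, -0.835, 0.139]
[0.944, -0.836, 0.639]
```

Emit:
{"op": "jog_arm", "data": {
  "targets": [
    [[0.944,-0.836,0.1],0],
    [[0.944,-0.836,0.1],0],
    [[0.944,-0.836,0.1],0],
    [[0.944,-0.836,0.1],0],
    [[0.944,-0.836,0.1],0],
    [[0.944,-0.836,0.1],0],
    [[0.944,-0.836,0.1],0],
    [[0.944,-0.836,0.1],0],
    [[0.944,-0.836,0.1],0],
    [[0.944,-0.836,0.1],0],
    [[0.944,-0.836,0.25],0],
    [[0.944,-0.836,0.35],0],
    [[0.944,-0.836,0.45],0],
    [[0.944,-0.836,0.55],0],
    [[0.944,-0.836,0.639],0],
    [[0.944,-0.836,0.639],0]
  ]
}}

```text
clock: 2.27
ee_pos: [0.5827, -0.0307, 0.0913]
ee_rot: [-3.125, -0.31, 0.016]
ft_force: [-0.1, -0.1, -1.1]
grip_width: 0.007
grip_force: 0.0
```

Run:
```python
from plan import *
w=[[*finger(a,1),.095] for a in(222,210,200,190,180,170,160,150,145,140,135)]
rows(w,90+np.degrees(YAW))
b=arm.capture("top");a=arm.capture("scene");b=b[:,:,::-1];a=a[:,:,::-1]
o=np.zeros((500,800,3),np.uint8);o[:432,:360]=grid(np.ascontiguousarray(b),238,110,60,72,6);o[:500,365:765]=grid(np.ascontiguousarray(a),205,180,80,100,5);cv2.imwrite("pics/pre.png",o)
```

```text
cur yaw(y axis) -78.66 turn -0.003 tcp [ 0.5827 -0.0307  0.0913] F [-0.14 -0.08 -1.13] t 2.2667
[0.027, -0.058, -0.015]
[-0.011, -0.076, -0.015]
[-0.04, -0.099, -0.014]
[-0.065, -0.129, -0.014]
[-0.084, -0.164, -0.014]
[-0.097, -0.193, -0.013]
[-0.106, -0.225, -0.013]
[-0.108, -0.26, -0.013]
[-0.107, -0.278, -0.013]
[-0.104, -0.297, -0.013]
[-0.099, -0.315, -0.013]
```

View pics/pre.png

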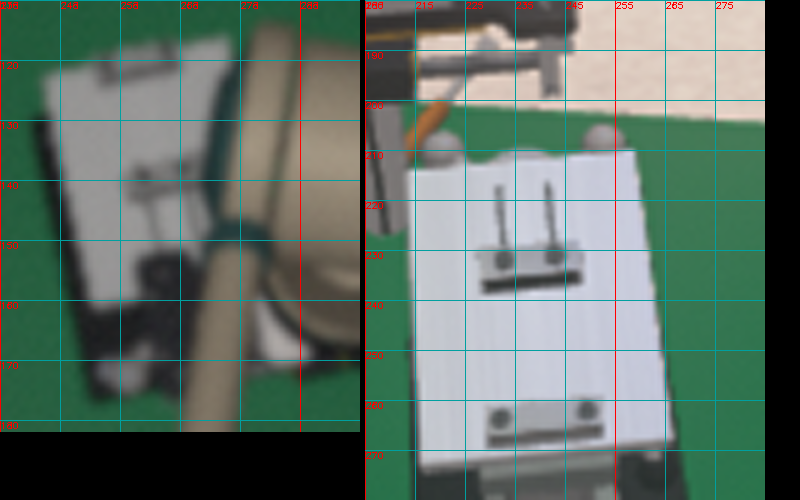

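The finger hangs just outside the table's front-right corner (scene ≈ (209,215)) with nothing disturbed. I'll start the opening stroke.

Emit:
{"op": "jog_arm", "data": {
  "targets": [
    [[-0.005,-0.03,-0.01],0],
    [[-0.01,-0.06,-0.01],0],
    [[-0.012,-0.076,-0.01],0],
    [[-0.025,-0.087,-0.01],0],
    [[-0.04,-0.099,-0.01],0],
    [[-0.053,-0.114,-0.01],0],
    [[-0.065,-0.129,-0.01],0],
    [[-0.075,-0.146,-0.01],0],
    [[-0.084,-0.164,-0.01],0],
    [[-0.091,-0.178,-0.01],0],
    [[-0.097,-0.193,-0.01],0],
    [[-0.102,-0.209,-0.01],0],
    [[-0.106,-0.225,-0.01],0],
    [[-0.107,-0.243,-0.01],0],
    [[-0.108,-0.26,-0.01],0],
    [[-0.107,-0.278,-0.01],0],
    [[-0.107,-0.278,-0.01],0]
  ]
}}

```text
clock: 3.78
ee_pos: [0.5464, 0.0355, 0.098]
ee_rot: [-3.125, -0.316, 0.003]
ft_force: [-0.0, -0.6, -0.0]
grip_width: 0.007
grip_force: 0.4
```

Run:
```python
from plan import *
w=[[*finger(a,1),.095] for a in(145,140,135,132,129)]
rows(w,90+np.degrees(YAW))
a=np.ascontiguousarray(arm.capture("scene")[:,:,::-1])
cv2.imwrite("pics/st.png",grid(a,195,180,100,80,6))
```

```text
cur yaw(y axis) -78.45 turn 0.0 tcp [0.5464 0.0355 0.098 ] F [-0.02 -0.58 -0.03] t 3.7833
[-0.016, 0.01, 0.012]
[-0.013, -0.008, 0.012]
[-0.008, -0.027, 0.012]
[-0.004, -0.037, 0.012]
[0.0, -0.048, 0.012]
```

View pics/st.png

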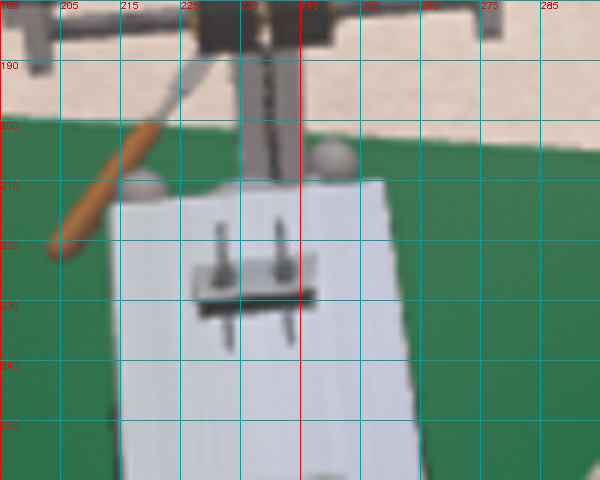

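The finger is at scene (241,195) with the ball at (250.5,206.5) ahead of it. The jaw has retreated towards the knob and is almost fully open, so I'll push on gently to the stop.

Emit:
{"op": "jog_arm", "data": {
  "targets": [
    [[0,-0.01,0],0],
    [[0.002,-0.018,0],0],
    [[0.004,-0.024,0],0],
    [[0.006,-0.03,0],0],
    [[0.008,-0.036,0],0],
    [[0.008,-0.036,0],0]
  ]
}}

```text
clock: 4.33
ee_pos: [0.5467, 0.0409, 0.098]
ee_rot: [3.12, 0.317, -0.004]
ft_force: [-0.9, -10.2, -0.0]
grip_width: 0.006
grip_force: 4.4
```

Emit:
{"op": "jog_arm", "data": {
  "targets": [
    [[-0.03,0.05,0],0],
    [[-0.08,0.06,0],0],
    [[-0.1,0.06,-0.15],0.03],
    [[-0.1,0.1,-0.3],0.06],
    [[-0.1,0.2,-0.45],0.1],
    [[-0.1,0.35,-0.5],0.1],
    [[-0.1,0.5,-0.5],0.1],
    [[-0.1,0.65,-0.5],0.1],
    [[0,0.8,-0.5],0.1],
    [[0.05,0.95,-0.5],0.1],
    [[0.05,1,-0.5],0.1],
    [[0.05,1,-0.5],0.1]
  ],
  "grip": 0
}}

```text
clock: 5.33
ee_pos: [0.6105, -0.2015, 0.2218]
ee_rot: [-3.138, -0.146, 0.002]
ft_force: [-0.4, -0.2, 0.8]
grip_width: 0.823
grip_force: 0.0
```

Run:
```python
from plan import *
rows([[.622,-.2885,.15],[.622,-.2885,.06],[.622,-.2885,.0085]],95.5)
```

```text
cur yaw(y axis) -84.67 turn -0.003 tcp [ 0.6105 -0.2015  0.2218] F [-0.44 -0.15  0.76] t 5.3333
[0.014, 0.351, 0.287]
[0.014, 0.351, 0.647]
[0.014, 0.351, 0.853]
```

Emit:
{"op": "jog_arm", "data": {
  "targets": [
    [[0.014,0.15,0],0],
    [[0.014,0.3,0],0],
    [[0.014,0.351,0.1],0],
    [[0.014,0.351,0.25],0],
    [[0.014,0.351,0.4],0],
    [[0.014,0.351,0.55],0],
    [[0.014,0.351,0.647],0],
    [[0.014,0.351,0.647],0],
    [[0.014,0.351,0.647],0]
  ]
}}

```text
clock: 6.08
ee_pos: [0.6205, -0.2834, 0.0607]
ee_rot: [-3.135, -0.152, 0.004]
ft_force: [0.2, 0.2, 0.9]
grip_width: 1.003
grip_force: 0.0
```

Run:
```python
from plan import *
rows([[.622,-.2885,.0085]],95.5)
a=np.ascontiguousarray(arm.capture("scene")[:,:,::-1])
o=np.zeros((560,800,3),np.uint8);o[:560,:480]=grid(a,70,190,60,70,8);o[:480,480:800]=grid(a,205,190,64,96,5);cv2.imwrite("pics/g.png",o)
```

```text
cur yaw(y axis) -84.44 turn 0.001 tcp [ 0.6205 -0.2834  0.0607] F [0.16 0.16 0.94] t 6.0833
[0.005, 0.021, 0.209]
```

View pics/g.png

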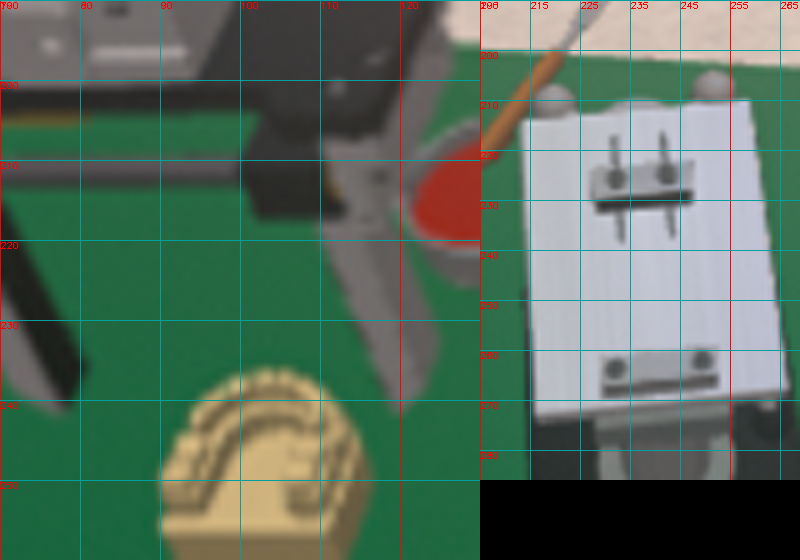

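The jaw is fully open (its face is near scene (235,230)), and the open fingers straddle the cast with tips at (78,238) and (120,240). I'll lower and grip.

Emit:
{"op": "jog_arm", "data": {
  "targets": [
    [[0.005,0.025,0.05],0],
    [[0.005,0.025,0.1],0],
    [[0.005,0.025,0.15],0],
    [[0.005,0.025,0.19],0],
    [[0.005,0.025,0.209],0],
    [[0.005,0.025,0.209],0],
    [[0.005,0.025,0.209],0]
  ]
}}

```text
clock: 6.72
ee_pos: [0.6232, -0.2918, 0.0087]
ee_rot: [-3.137, -0.151, 0.001]
ft_force: [0.7, 0.0, 0.1]
grip_width: 0.999
grip_force: 0.0
```

Emit:
{"op": "jog_arm", "data": {
  "targets": [
    [[0,0,0],0],
    [[0,0,0],0],
    [[0,0,0],0],
    [[0,0,0],0],
    [[0,0,0],0],
    [[0,0,0],0],
    [[0,0,0],0],
    [[0,0,0],0],
    [[0,0,0],0],
    [[0,0,0],0]
  ],
  "grip": 1
}}

```text
clock: 7.55
ee_pos: [0.6234, -0.2916, 0.0093]
ee_rot: [-3.138, -0.151, 0.0]
ft_force: [0.2, 1.4, 2.5]
grip_width: 0.527
grip_force: 30.0
```

Gripped (opening about 49.5 mm, 30 N). Lifting and carrying it over the table.

Emit:
{"op": "jog_arm", "data": {
  "targets": [
    [[0,0,-0.04],0],
    [[0,0,-0.12],0],
    [[0,0,-0.25],0],
    [[0,0,-0.4],0],
    [[0,0,-0.55],0],
    [[0,0,-0.7],0],
    [[0,0,-0.85],0],
    [[0,0,-0.98],0],
    [[0,0,-1],0],
    [[0,0,-1],0]
  ]
}}

```text
clock: 8.38
ee_pos: [0.6245, -0.2928, 0.2627]
ee_rot: [3.134, 0.151, 0.008]
ft_force: [0.2, 0.5, -1.6]
grip_width: 0.529
grip_force: 30.0
```

Run:
```python
from plan import *
rows([[.6848,.0537,.26],[.6848,.0537,.17],[.6848,.0537,.15]],90+np.degrees(YAW))
```

```text
cur yaw(y axis) -84.49 turn -0.1 tcp [ 0.6245 -0.2928  0.2627] F [ 0.23  0.52 -1.59] t 8.3833
[0.373, -1.356, 0.007]
[0.371, -1.358, 0.367]
[0.371, -1.358, 0.447]
```

Emit:
{"op": "jog_arm", "data": {
  "targets": [
    [[0.05,-0.15,0],-0.02],
    [[0.1,-0.3,0],-0.04],
    [[0.15,-0.45,0],-0.06],
    [[0.2,-0.6,0],-0.08],
    [[0.25,-0.75,0],-0.1],
    [[0.3,-0.9,0],-0.1],
    [[0.37,-1,0],-0.1],
    [[0.37,-1,0],-0.1],
    [[0.37,-1,0],-0.1],
    [[0.37,-1,0],-0.1]
  ]
}}

```text
clock: 9.22
ee_pos: [0.6904, -0.0347, 0.2568]
ee_rot: [3.125, 0.315, -0.007]
ft_force: [0.6, -0.7, -0.2]
grip_width: 0.526
grip_force: 30.0
```

Run:
```python
from plan import *
rows([[.6848,.0537,.26],[.6848,.0537,.165]],90+np.degrees(YAW))
```

```text
cur yaw(y axis) -78.48 turn -0.0 tcp [ 0.6904 -0.0347  0.2568] F [ 0.56 -0.66 -0.2 ] t 9.2167
[0.049, -0.351, -0.013]
[0.05, -0.351, 0.367]
```

Emit:
{"op": "jog_arm", "data": {
  "targets": [
    [[0.02,-0.1,0],0],
    [[0.03,-0.2,0],0],
    [[0.05,-0.3,0],0],
    [[0.05,-0.351,0.05],0],
    [[0.05,-0.351,0.15],0],
    [[0.05,-0.351,0.25],0],
    [[0.05,-0.351,0.33],0],
    [[0.05,-0.351,0.367],0],
    [[0.05,-0.351,0.367],0],
    [[0.05,-0.351,0.367],0]
  ]
}}

```text
clock: 10.05
ee_pos: [0.6861, 0.053, 0.1673]
ee_rot: [3.126, 0.313, -0.001]
ft_force: [-0.3, 0.0, -0.5]
grip_width: 0.527
grip_force: 30.0
```

Run:
```python
from plan import *
rows([[.6848,.0537,.147]],90+np.degrees(YAW))
a=np.ascontiguousarray(arm.capture("scene")[:,:,::-1])
cv2.imwrite("pics/p.png",grid(a,200,195,80,80,7))
print(arm.state()["moment"])
```

```text
cur yaw(y axis) -78.58 turn -0.002 tcp [0.6861 0.053  0.1673] F [-0.29  0.05 -0.54] t 10.05
[-0.004, -0.004, 0.081]
[ 0.03078469 -0.00563747 -0.05140628]
```

View pics/p.png

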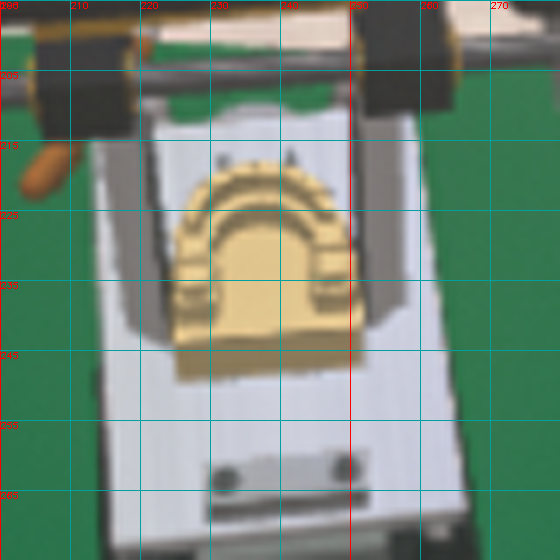

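The cast is held squarely over the table: its heel's lower edge runs from (225.3,249.5) to (251.8,247.4), and the fixed jaw is behind it at (241,262). I'll check its position in holder axes.

Run:
```python
from plan import *
G=lambda x,y:((x+.5)/7-.5+200,(y+.5)/7-.5+195)
t=np.array([.6861,.053]);Ri=np.array([[c,s],[-s,c]])
for q in(G(177,382),G(363,366)):
    P=onz("scene",q,.161)[:2];print("rel TCP mm",(Ri@(P-t)*1e3).round(1),"rel seat",(Ri@(P-SEAT[:2])*1e3).round(1))
P=[onz("scene",G(*q),z) for q,z in(((205,519),.1255),((368,504),.1255))]
print("fixed jaw lower far edge rel seat",[(Ri@(p[:2]-SEAT[:2])*1e3).round(1) for p in P])
```

```text
rel TCP mm [ 15.1 -25. ] rel seat [ 18.8 -25.9]
rel TCP mm [15.2 24.2] rel seat [18.9 23.3]
fixed jaw lower far edge rel seat [array([ 37.1, -21.8]), array([37.1, 22. ])]
```

Emit:
{"op": "jog_arm", "data": {
  "targets": [
    [[-0.004,-0.005,0.02],0],
    [[-0.004,-0.005,0.04],0],
    [[-0.004,-0.005,0.06],0],
    [[-0.004,-0.005,0.072],0],
    [[-0.004,-0.005,0.08],0],
    [[-0.004,-0.005,0.086],0],
    [[-0.004,-0.005,0.09],0],
    [[-0.004,-0.005,0.094],0],
    [[-0.004,-0.005,0.094],0],
    [[-0.004,-0.005,0.094],0]
  ]
}}

```text
clock: 10.93
ee_pos: [0.6852, 0.0555, 0.1454]
ee_rot: [3.126, 0.315, 0.002]
ft_force: [-0.8, 0.6, 5.6]
grip_width: 0.528
grip_force: 30.0
```

Emit:
{"op": "jog_arm", "data": {
  "targets": [
    [[0,0.004,0.004],0],
    [[0,0.004,0.008],0],
    [[0,0.004,0.012],0],
    [[0,0.004,0.012],0]
  ]
}}

```text
clock: 11.27
ee_pos: [0.6864, 0.0554, 0.1424]
ee_rot: [-3.125, -0.315, -0.006]
ft_force: [0.4, 2.1, 5.4]
grip_width: 0.531
grip_force: 30.0
```

The force stays near 5 N as it goes down, so the cast is pivoting in the pads as planned.

Emit:
{"op": "jog_arm", "data": {
  "targets": [
    [[0,0,0.004],0],
    [[0,0,0.008],0],
    [[0,0,0.012],0],
    [[0,0,0.016],0],
    [[0,0,0.016],0]
  ]
}}

```text
clock: 11.68
ee_pos: [0.6871, 0.0556, 0.1387]
ee_rot: [-3.124, -0.315, -0.008]
ft_force: [0.8, 2.0, 5.4]
grip_width: 0.529
grip_force: 30.0
```

Emit:
{"op": "jog_arm", "data": {
  "targets": [
    [[0,0,0.004],0],
    [[0,0,0.008],0],
    [[0,0,0.008],0]
  ]
}}

```text
clock: 11.93
ee_pos: [0.6873, 0.0557, 0.138]
ee_rot: [-3.124, -0.315, -0.01]
ft_force: [-0.4, 1.4, 9.6]
grip_width: 0.527
grip_force: 30.0
```

Emit:
{"op": "jog_arm", "data": {
  "targets": [
    [[0,0,-0.004],0],
    [[0,0,-0.004],0],
    [[0,0,-0.004],0],
    [[0,0,-0.004],0],
    [[0,0,-0.004],0],
    [[0,0,-0.004],0],
    [[0,0,-0.03],0],
    [[0,0,-0.1],0],
    [[0,0,-0.2],0],
    [[0,0,-0.35],0],
    [[-0.1,0,-0.5],0],
    [[-0.25,0,-0.5],0],
    [[-0.4,0,-0.5],0],
    [[-0.5,0,-0.5],0],
    [[-0.55,0,-0.5],0],
    [[-0.55,0,-0.5],0]
  ],
  "grip": 0
}}

```text
clock: 13.27
ee_pos: [0.5477, 0.0266, 0.2615]
ee_rot: [3.125, 0.314, 0.0]
ft_force: [0.7, 1.1, 0.3]
grip_width: 1.0
grip_force: 0.0
```

Run:
```python
from plan import *
rows([[*L2W(-.020,.062),z] for z in(.24,.095)],90+np.degrees(YAW))
a=np.ascontiguousarray(arm.capture("scene")[:,:,::-1])
cv2.imwrite("pics/q.png",grid(a,200,195,80,80,7))
```

```text
cur yaw(y axis) -78.52 turn -0.001 tcp [0.5477 0.0266 0.2615] F [0.71 1.05 0.25] t 13.2667
[0.108, -0.25, 0.086]
[0.108, -0.25, 0.666]
```

View pics/q.png

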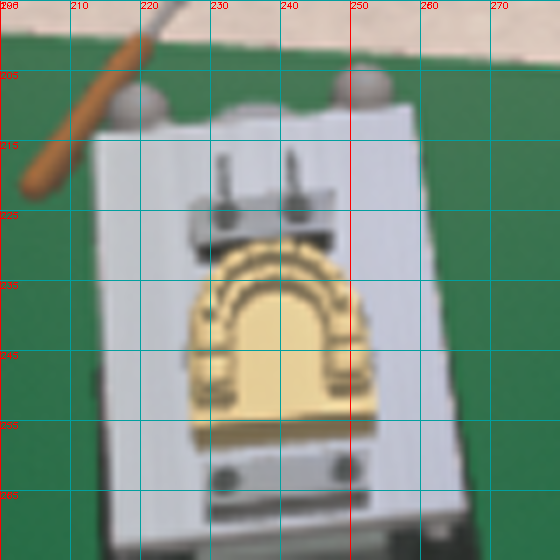

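The cast lies flat on the table: heel lower edge from (228,259) to (253.5,257), about 5 mm from the fixed jaw, with the front teeth towards the moving jaw. Knob balls are at (219.5,210) and (251.5,207). Closing the fingers and going to the knob's other side.

Emit:
{"op": "jog_arm", "data": {
  "targets": [
    [[0,-0.1,0],0],
    [[0,-0.2,0],0],
    [[0.108,-0.25,0],0],
    [[0.108,-0.25,0],0],
    [[0.108,-0.25,0],0],
    [[0.108,-0.25,0],0],
    [[0.108,-0.25,0],0],
    [[0.108,-0.25,0],0],
    [[0.108,-0.25,0.1],0],
    [[0.108,-0.25,0.2],0],
    [[0.108,-0.25,0.3],0],
    [[0.108,-0.25,0.4],0],
    [[0.108,-0.25,0.5],0],
    [[0.108,-0.25,0.6],0],
    [[0.108,-0.25,0.666],0],
    [[0.108,-0.25,0.666],0]
  ],
  "grip": 1
}}

```text
clock: 14.65
ee_pos: [0.5613, 0.0928, 0.09]
ee_rot: [-3.126, -0.314, 0.012]
ft_force: [-0.4, 0.1, 0.8]
grip_width: 0.001
grip_force: 0.0
```

Run:
```python
from plan import *
rows([[*finger(a,-1),.095] for a in(140,150,160,170,180,190,200,210,220,230,235,240,245)],90+np.degrees(YAW))
G=lambda x,y:((x+.5)/7-.5+200,(y+.5)/7-.5+195);Ri=np.array([[c,s],[-s,c]])
for q in(G(197,450),G(375,436)): print("heel rel seat",(Ri@(onz("scene",q,.127)[:2]-SEAT[:2])*1e3).round(1))
```

```text
cur yaw(y axis) -78.54 turn -0.001 tcp [0.5613 0.0928 0.09  ] F [-0.39  0.12  0.77] t 14.65
[0.007, 0.053, -0.02]
[-0.025, 0.069, -0.02]
[-0.054, 0.092, -0.02]
[-0.079, 0.122, -0.019]
[-0.097, 0.157, -0.019]
[-0.111, 0.186, -0.019]
[-0.119, 0.218, -0.019]
[-0.122, 0.253, -0.019]
[-0.117, 0.29, -0.019]
[-0.105, 0.326, -0.019]
[-0.096, 0.343, -0.02]
[-0.086, 0.36, -0.02]
[-0.073, 0.376, -0.02]
heel rel seat [ 15.  -23.1]
heel rel seat [15.6 25.8]
```

Emit:
{"op": "jog_arm", "data": {
  "targets": [
    [[0,0.025,-0.01],0],
    [[-0.005,0.05,-0.015],0],
    [[-0.025,0.069,-0.015],0],
    [[-0.04,0.08,-0.015],0],
    [[-0.054,0.092,-0.015],0],
    [[-0.067,0.107,-0.015],0],
    [[-0.079,0.122,-0.015],0],
    [[-0.088,0.14,-0.015],0],
    [[-0.097,0.157,-0.015],0],
    [[-0.104,0.171,-0.015],0],
    [[-0.111,0.186,-0.015],0],
    [[-0.115,0.202,-0.015],0],
    [[-0.119,0.218,-0.015],0],
    [[-0.121,0.235,-0.015],0],
    [[-0.122,0.253,-0.015],0],
    [[-0.12,0.271,-0.015],0],
    [[-0.117,0.29,-0.015],0],
    [[-0.117,0.29,-0.015],0]
  ]
}}

```text
clock: 16.15
ee_pos: [0.55, 0.0155, 0.0969]
ee_rot: [3.125, 0.314, -0.002]
ft_force: [0.4, 0.1, -0.6]
grip_width: 0.007
grip_force: 0.4
```

Run:
```python
from plan import *
rows([[*finger(a,-1),.095] for a in(220,225,230,235,240,245,250,255)],90+np.degrees(YAW))
```

```text
cur yaw(y axis) -78.51 turn -0.001 tcp [0.55   0.0155 0.0969] F [ 0.37  0.06 -0.63] t 16.15
[-0.011, -0.004, 0.008]
[-0.006, 0.014, 0.008]
[0.0, 0.032, 0.008]
[0.009, 0.049, 0.008]
[0.02, 0.066, 0.008]
[0.033, 0.082, 0.008]
[0.047, 0.096, 0.008]
[0.063, 0.109, 0.008]
```

Emit:
{"op": "jog_arm", "data": {
  "targets": [
    [[0.002,0.014,0.004],0],
    [[0.005,0.025,0.004],0],
    [[0.009,0.036,0.004],0],
    [[0.014,0.046,0.004],0],
    [[0.02,0.056,0.004],0],
    [[0.02,0.056,0.004],0]
  ]
}}

```text
clock: 16.65
ee_pos: [0.5578, 0.0032, 0.0959]
ee_rot: [3.125, 0.315, -0.002]
ft_force: [-2.3, 0.6, -0.7]
grip_width: 0.004
grip_force: 0.7
```

Emit:
{"op": "jog_arm", "data": {
  "targets": [
    [[0.006,0.01,0],0],
    [[0.013,0.018,0],0],
    [[0.02,0.026,0],0],
    [[0.02,0.026,0],0]
  ]
}}

```text
clock: 16.98
ee_pos: [0.5639, -0.0017, 0.0959]
ee_rot: [3.126, 0.315, -0.002]
ft_force: [-2.5, 1.0, -1.4]
grip_width: 0.007
grip_force: 1.1
```

Run:
```python
from plan import *
rows([[*finger(a,-1),.095] for a in(235,240,245,250,255)],90+np.degrees(YAW))
a=np.ascontiguousarray(arm.capture("scene")[:,:,::-1])
cv2.imwrite("pics/r.png",grid(a,200,185,80,85,7))
```

```text
cur yaw(y axis) -78.49 turn -0.0 tcp [ 0.5639 -0.0017  0.0959] F [-2.49  1.   -1.36] t 16.9833
[-0.031, -0.029, 0.004]
[-0.021, -0.012, 0.004]
[-0.008, 0.003, 0.004]
[0.006, 0.018, 0.004]
[0.022, 0.031, 0.004]
```

View pics/r.png

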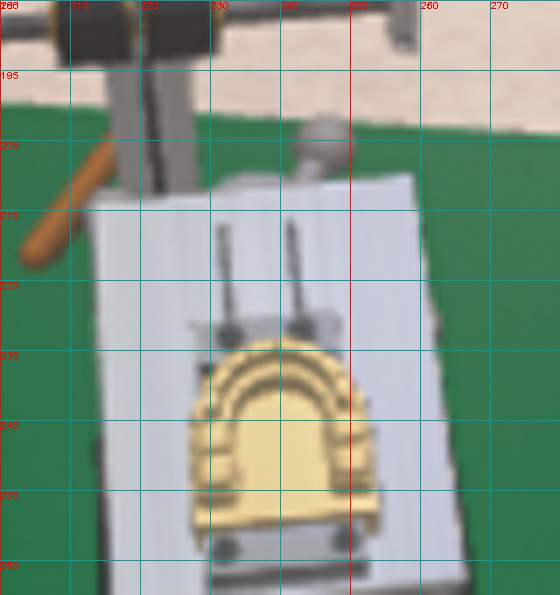

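The cast has moved to the fixed jaw (heel at about (243,260), jaw bar right behind it). The finger is at (221,205). I'll creep on until the force builds up.

Emit:
{"op": "jog_arm", "data": {
  "targets": [
    [[0.007,0.005,0],0],
    [[0.014,0.01,0],0],
    [[0.014,0.01,0],0]
  ]
}}

```text
clock: 17.28
ee_pos: [0.5661, -0.0028, 0.0955]
ee_rot: [-3.125, -0.315, 0.007]
ft_force: [-4.7, 1.7, -1.2]
grip_width: 0.006
grip_force: 2.6
```

Emit:
{"op": "jog_arm", "data": {
  "targets": [
    [[0.006,0.004,0],0],
    [[0.012,0.008,0],0],
    [[0.012,0.008,0],0]
  ]
}}

```text
clock: 17.53
ee_pos: [0.5678, -0.0035, 0.0952]
ee_rot: [-3.123, -0.315, 0.012]
ft_force: [-7.3, 3.1, -1.1]
grip_width: 0.002
grip_force: 3.7
```

Emit:
{"op": "jog_arm", "data": {
  "targets": [
    [[0.006,0.004,0],0],
    [[0.009,0.006,0],0],
    [[0.009,0.006,0],0],
    [[0.009,0.006,0],0]
  ]
}}

```text
clock: 17.87
ee_pos: [0.569, -0.004, 0.0949]
ee_rot: [-3.122, -0.315, 0.016]
ft_force: [-9.0, 4.3, 0.2]
grip_width: 0.006
grip_force: 4.5
```

Run:
```python
from plan import *
st=arm.state();d=st["ee_pos"][:2]-HUB[:2];Ri=np.array([[c,s],[-s,c]]);l=Ri@d;F=Ri@st["ft_force"][:2]
print("local mm",l*1e3,"F local",F,"knob torque",-(l[0]*F[1]-l[1]*F[0]))
```

```text
local mm [-32.38741892 -34.63793372] F local [-7.99441875  6.06593925] knob torque 0.47337026237527413
```

About 10 N at the arm (0.47 N m at the knob), so it is firmly clamped. Backing off.

Emit:
{"op": "jog_arm", "data": {
  "targets": [
    [[-0.03,-0.02,0],0],
    [[-0.06,-0.035,0],0],
    [[-0.09,-0.035,0],0],
    [[-0.13,-0.03,0],0],
    [[-0.18,-0.02,-0.1],0],
    [[-0.2,0,-0.25],0],
    [[-0.25,0,-0.4],0],
    [[-0.35,0,-0.55],0],
    [[-0.45,0,-0.6],0],
    [[-0.45,0,-0.6],0],
    [[-0.45,0,-0.6],0]
  ]
}}

```text
clock: 18.78
ee_pos: [0.4638, -0.0288, 0.2481]
ee_rot: [3.124, 0.313, 0.008]
ft_force: [0.4, -0.1, -0.4]
grip_width: 0.005
grip_force: 0.0
```

Run:
```python
from plan import *
st=arm.state();print(st["ee_pos"],st["ft_force"])
Ri=np.array([[c,s],[-s,c]])
im=np.ascontiguousarray(arm.capture("scene")[:,:,::-1]);cv2.imwrite("pics/end.png",im)
k=yellow(im,(215,222,50,50))
print("cast px",k.min(0),k.max(0),cv2.contourArea(k))
# compare with the model: cast seated, outline points
m=np.array([[25,25,18],[25,-25,18],[25,25,0],[25,-25,0],[-22,0,36]])/1e3
print("expected px heel top L/R, bottom, front teeth",proj("scene",m@RT.T+SEAT).round(1).tolist())
b=np.ascontiguousarray(arm.capture("top")[:,:,::-1])
# bystander drift: difference to the first pictures, off the arm
d=cv2.absdiff(im,cv2.imread("pics/scene0.png")).max(2)>45
n,_,s_,_=cv2.connectedComponentsWithStats(d.astype(np.uint8))
print([s_[i].tolist() for i in range(1,n) if s_[i][4]>15])
```

```text
[ 0.46375531 -0.02878075  0.24806693] [ 0.3652195  -0.10708003 -0.36366607]
cast px [227 233] [253 261] 566.5
expected px heel top L/R, bottom, front teeth [[252.7, 256.4], [226.0, 259.4], [253.2, 260.6], [227.0, 263.5], [236.7, 231.2]]
[[9, 0, 37, 21, 625], [181, 0, 41, 35, 597], [234, 0, 26, 60, 425], [291, 0, 16, 86, 755], [315, 0, 11, 2, 21], [310, 7, 16, 65, 562], [21, 23, 27, 9, 103], [26, 27, 35, 28, 599], [183, 33, 51, 47, 1308], [73, 54, 8, 13, 67], [9, 57, 42, 18, 122], [238, 61, 27, 24, 312], [70, 67, 10, 16, 74], [28, 69, 7, 13, 54], [184, 72, 12, 4, 38], [267, 72, 23, 16, 283], [207, 75, 24, 9, 75], [308, 76, 13, 10, 87], [246, 78, 81, 65, 2208], [160, 81, 75, 57, 1353], [32, 82, 15, 21, 138], [75, 84, 9, 13, 68], [260, 92, 11, 10, 27], [244, 102, 13, 3, 22], [251, 109, 10, 8, 32], [242, 202, 8, 9, 47], [250, 205, 7, 5, 29], [217, 206, 9, 7, 40], [227, 233, 27, 31, 644], [90, 236, 27, 25, 545]]
```

```bash
python3 -c "
from cell import arm
print(arm.job_done())"
```

```text
the job is handed in; nothing more can be done
None
```

I opened the jaw to its stop, set the full-arch cast flat on the table about 1 mm off centre, clamped it against the fixed jaw with about 10 N at the knob arm, and handed the job in at about 19 s; the last scene picture shows nothing else on the bench moved.

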